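Seat a rake head in the tine gauge and bolt it down

ROBOT

A 7-joint arm with a two-finger parallel gripper is mounted at the origin on the work surface. World frame = base frame: x ahead of the robot, y to its left, z up, the work surface at z = 0. Lengths are in m, angles in degrees, forces in N, time in s.
With the tool pointing down it reaches from about 0.425 to 1.025 m from the base axis. Payload 9.4 kg.
Tool frame: the origin (TCP) lies on the centre line of the jaws, within the pads' length; the fingertips stand 19 mm ahead of it and the grasp point (between the pads) is the TCP; z points along the fingers, x is the direction in which the jaws open and shut, and the axes are right-handed (so a half turn about z gives the same grasp; the last joint's range is limited). The gripper opens to 93 mm and grips with 3 to 60 N. Pads are 15 mm wide; open, the fingers measure 128 mm over their backs; the gripper's body (75 mm by 188 mm) begins 65 mm behind the grasp point.
Start: joints at [66.022, 34.337, -0.143, 91.639, 0.103, 54.024, -4.572], TCP at [0.243, -0.683, 0.238] pointing down, gripper open.
Joint ranges: [-147.43, 147.43], [-19.82, 112.94], [-74.19, 73.91], [6.32, 146.72], [-59.91, 239.91], [6.04, 106.73], [-150.56, 150.56]. Speed limits (degrees/s): [127.2, 127.2, 172.46, 172.46, 180, 180, 180].

INTERFACE

Orientations are given as [roll, pitch, yaw] about the fixed x, y, z axes, in that order (R = Rz(yaw) Ry(pitch) Rx(roll)).
In Python, from station import env gives the robot as it stands.
- The arm moves only by the tool carry_out, never from a script. Its argument "commands" is a list of rows, each an object of numbers: "dx", "dy", "dz": the shift along the world's x, y, z in cm; "yaw": the turn about the world's z in degrees. In form: [{"dx": .., "dy": .., "dz": .., "yaw": ..}, ...]. A call has exactly 5 rows; each row is the pose to reach, as a shift and turn from the pose commanded when the call began; what a row does not reach only later rows make up. A row lasts 1/8 s, in which the tool goes at most 62.5 mm and 10.7 degrees, less where a joint would pass 70% of its speed; a pose out of reach is approached as far as the arm can. A call with a gripper value outside its range is refused whole. "gripper" is the opening in per cent of the stroke, from 0 (shut) to 100 (fully open), set as the call begins (left out, the last holds). The fingers move at their own pace and stop on an object; the grip force is fixed at half the most. Time passes only in rows, so rows that repeat a pose let the fingers close, or fill a call up. It gives the time, the measured TCP pose, the force and the opening at its end, in the units of the state.
- env.get_obs(): the state, without advancing time (a new reading comes with each control period).
- env.camera(name): name is "scene" or "top"; returns the picture (420x560x3 uint8, blue, green, red); there is no depth.
- env.calibration(name): a dict with "fx", "fy", "cx", "cy" (pixels), "k1" (the pictures are not rectified: a ray, as slopes to the right and down, at radius r is drawn at 1 + k1 r^2 times it, then the intrinsics apply), "R" (3x3) and "t" (3): a world point X has camera coordinates R X + t. Camera axes: x right, y down, z forward; pixel columns grow to the right and rows downward; lengths in m; the calibration is good to about 2 mm. A picture is of the moment at which its call begins. calibration takes no time and is no camera call.
- env.sign_off(): hands the job in, once; it reports no verdict.
The state is a dict: "time": time; "joint_pos": joint angles; "joint_vel": joint speeds; "joint_efforts": joint torques, N m; "eef_pos": TCP position; "orientation": TCP orientation; "ft_force": force on the tool from outside, world axes, zero at the start; "ft_torque": the same for the moment, N m; "gripper_width": finger opening in m.
Only numpy, scipy, OpenCV 4.12 (cv2) and the standard library are available. Lean on these libraries where they do the work, as an engineer would, in place of code of your own. Each camera call takes 0.05 s, during which the arm holds its last target.

TASK

Take the rake head out of the wooden stand and lower it, tines down, into the slotted steel block of the gauge, feeling for the slots without forcing it, until every tine is in its own slot and the bar lies flat on the block. Then slide the gauge's bolt fully across over the end of the bar and let go. Leave the other things on the bench where they lie.

Things in the scene. Friction and masses are not known exactly. Their poses are not given: they have to be found in the camera images.
- rake: Dark steel rake head, 0.4 kg, same after a half turn. Bar 176 (y) x 12 (x) mm, its top at z = 12 mm; one row of six round tines, 8 mm thick, ends at z = -34 mm, y = -65, -39, -13, 13, 39, 65 mm, blunt, 6 mm wide. Origin: bar's middle, level with the underside of two 2 mm shoulders it rests on (y = +-80 mm). At the start it hangs by its bar ends in the stand's notches, parallel to it.
- tang (a point): Grip point on the flat tang that stands up from the middle of the rake's bar: tang 10 mm thick (rake x), 30 mm wide (y), its top 52 mm above the rake's origin. This point is 34 mm above the rake's origin, on the tang's middle. Same axes as the rake.
- stand: Fixed low wooden stand, base 80 x 216 x 12 mm (y long); two notched posts at y = +-84 mm, 20 mm thick, carry the ends of the rake's bar. Notch floors 50 mm above the bench, notches 16 mm wide (x), 10 mm deep. Origin: centre of its underside.
- gauge: Fixed steel gauge, base 76 x 280 x 6 mm (y = -110 to 170 mm), carrying a slotted block and, at +y, a slide bolt. A seated rake's origin is 46 mm above this origin. Pressing the rake or knocking on it with over 80 N bruises it; a few N suffice. Origin: base underside, below the middle of the block's possible places; z up, y along the row of slots towards the bolt.
- block_mid (a point): Block: 44 (x) x 184 (y) mm, flat top 46 mm up, six slots in a row on gauge x = 0, pitch 26 mm, each 10 (y) x 16 (x) x 40 mm deep, solid ends. It is clamped up to 8.5 mm to either side along y of this point, and where is not reported: find the slots by eye and feel. This point is fixed on the gauge, 46 mm above its origin.
- bolt (a joint): Travel of the bolt, m: 0 withdrawn, 0.044 fully across; starts at 0 to 0.006. Slides along the gauge's -y with 1.5 N friction and stays where left. Its tongue, 22 x 64 x 6 mm, has its underside 60.5 mm above the gauge's origin, 2.5 mm above a seated bar (a proud bar blocks it), and ends up over the bar's end.
- bolt_knob (a point): Point on the axis of the bolt's upright round knob (12 mm across, 32 mm tall; pinch it from above), 20 mm above the tongue's upper face, 12 mm below the knob's top, 86.5 mm above the bench; at gauge x = 0, y = 136 mm minus the bolt's travel.
- collar: Bystander: loose steel collar 40 mm across, 22 mm high. Origin: centre of its underside.
- hammer: Bystander: hammer lying on the bench.
- wrench: Bystander: wrench lying on the bench.
- axehead: Bystander: axe head lying flat, about 120 x 95 x 26 mm.
- hoe: Bystander: hoe blade lying flat, about 135 x 130 mm, 30 mm high at its eye.
- tin: Bystander: blue tin, 80 mm across, 100 mm high, standing.
- wedge: Bystander: wooden offcut 50 x 60 x 30 mm.
There are look-alikes about, which are no part of the job. Of the things like the stand, leave any that is red; of the rest the larger one is meant.

How it is judged:
By the outcome, as a careful person would: the job done as asked, in the order asked, and still so for the second after the job is handed in, with the robot touching nothing.
It also fails if it takes over 72 s, if anything falls off the work surface, if the arm or the gripper's body presses on something with over 40 N, if the wrist force passes 120 N, or if a joint passes its speed limit or range.

## Working session

There is one attempt and no reset: what is moved stays moved. The work goes in short steps, Python scripts to look and compute and a tool call to move; the robot and the scene stay as the last step left them, time stands still between calls to the robot, and variables do not carry over. Pictures are saved under pics/ and viewed, and the job is handed in when it is done.

Besides the shell and the picture viewer there is one more tool, called after ">>>" as a command line: name --argument value ..., lists and objects as JSON in quotes. carry_out: Moves the arm, as the interface text tells. Its arguments: {"type":"object","properties":{"commands":{"type":"array","items":{"type":"object","properties":{"dx":{"type":"number"},"dy":{"type":"number"},"dz":{"type":"number"},"yaw":{"type":"number"}}}},"gripper":{"type":"number"}},"required":["commands"]}

```bash
ls; mkdir -p pics; python3 - <<'E'
from station import env
import cv2
print(env.get_obs())
for n in("scene","top"):
    cv2.imwrite(f"pics/{n}0.png",env.camera(n)); print(env.calibration(n))
E
```

```text
pics
{'time': 0.0, 'joint_pos': array([66.02370997, 34.38313679, -0.14614677, 91.67943479,  0.10103271,
       54.02388555, -4.5717314 ]), 'joint_vel': array([ 0.02043327, -0.00924478,  0.09913917, -0.00412762, -0.04088902,
        0.07695807,  0.0125199 ]), 'joint_efforts': array([-2.64219983e-03, -7.65063787e+01,  1.49638530e+00, -2.52346587e+01,
       -5.24002046e-02,  1.68110908e-02,  1.48840650e-04]), 'eef_pos': array([ 0.24283383, -0.68264768,  0.23678655]), 'orientation': array([ 1.79993977e+02,  8.61208793e-02, -7.04153586e+01]), 'ft_force': array([0.11499532, 0.49209473, 0.26785467]), 'ft_torque': array([ 0.00139517,  0.04353261, -0.01913764]), 'gripper_width': 0.0933074525802985}
{'fx': 475.752002057326, 'fy': 475.752002057326, 'cx': 278.011500418392, 'cy': 213.22259624436225, 'k1': -0.019486557485356194, 'R': array([[ 0.85549583,  0.51780602,  0.00195009],
       [ 0.31420264, -0.51611065, -0.7968102 ],
       [-0.41158666,  0.68228053, -0.60422653]]), 't': array([-0.42215024, -0.12874075,  1.55996534])}
{'fx': 391.1485133316735, 'fy': 391.1485133316735, 'cx': 276.5033290615472, 'cy': 210.8279630785303, 'k1': -0.09182323240666058, 'R': array([[ 0.02228535, -0.99964194, -0.01481076],
       [-0.99290803, -0.02039995, -0.11712167],
       [ 0.11677759,  0.01731582, -0.99300713]]), 't': array([-0.03797173,  0.52254661,  1.08499884])}
```

View pics/scene0.png

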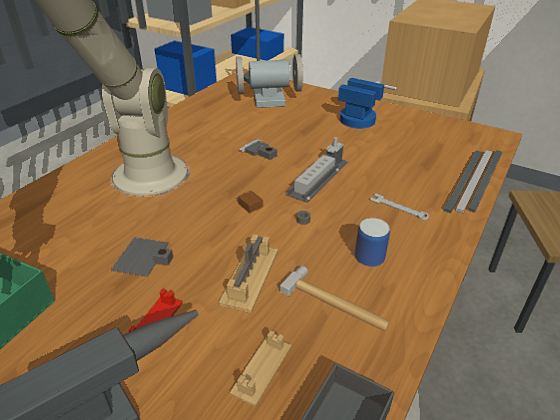

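View pics/top0.png

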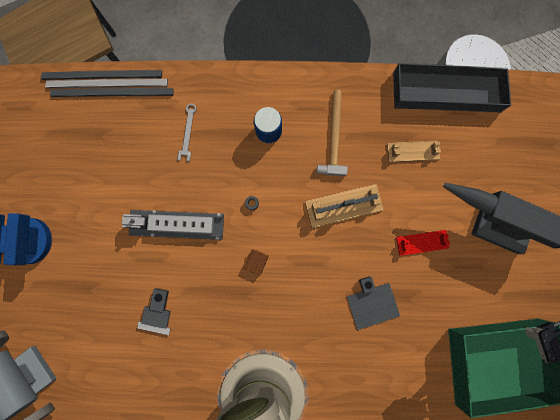

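The stand-like things in the top view are wooden with a rake at (343,205), small wooden at (413,151), and red at (423,243). Red is excluded, and (343,205) is the larger wooden one and also holds the rake, so that one is meant. I'll confirm it in an enlarged crop and also enlarge the gauge.

```bash
python3 - <<'E'
import cv2,numpy as np
t=cv2.imread("pics/top0.png");s=cv2.imread("pics/scene0.png")
a=cv2.resize(t[175:235,295:395],None,fx=7,fy=7,interpolation=cv2.INTER_CUBIC)
b=cv2.resize(t[195:255,115:235],None,fx=6,fy=6,interpolation=cv2.INTER_CUBIC)
c=cv2.resize(s[225:315,210:290],None,fx=6,fy=6,interpolation=cv2.INTER_CUBIC)
d=cv2.resize(s[130:205,275:355],None,fx=7,fy=7,interpolation=cv2.INTER_CUBIC)
for n,i in zip("abcd",(a,b,c,d)): cv2.imwrite(f"pics/crop_{n}.png",i)
E
```

```text
(no output)
```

View pics/crop_a.png

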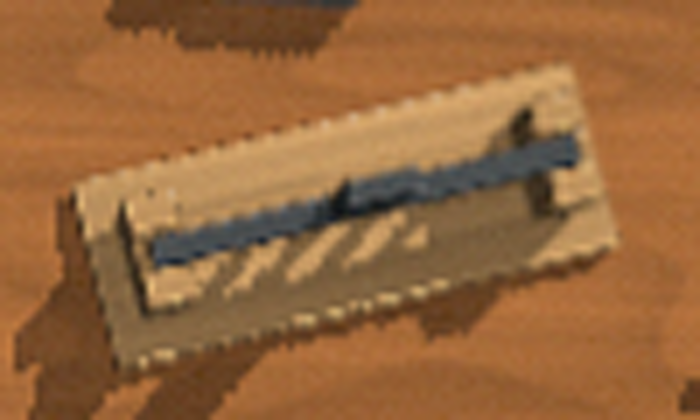

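View pics/crop_b.png

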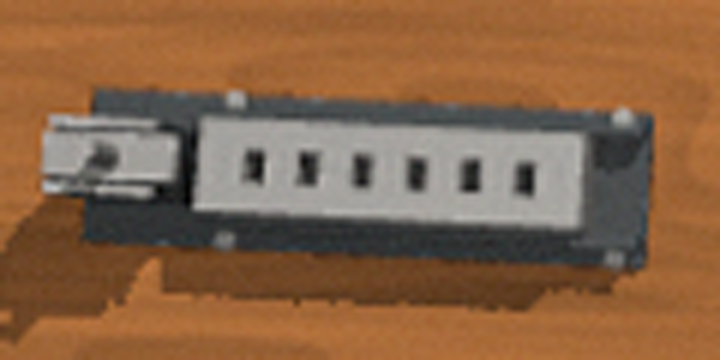

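View pics/crop_c.png

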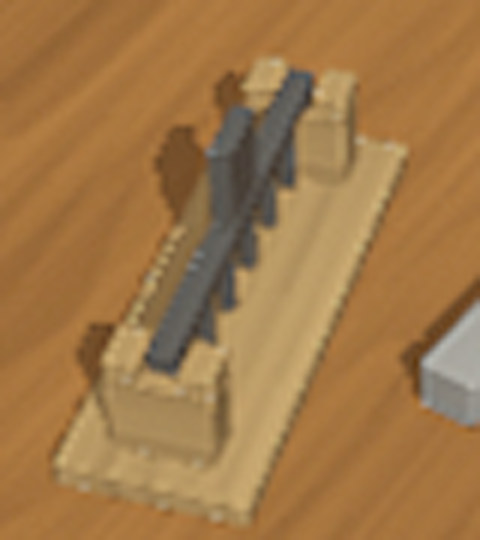

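View pics/crop_d.png

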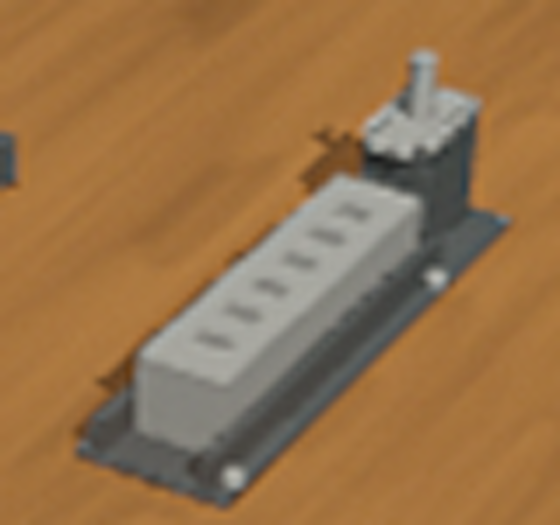

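Crop a shows the larger wooden stand carrying the dark rake, with the bar from about (317,211) to (377,196) in the top view. Crop b shows six slots from (157,223) to (202,225), with the knob at about (132,221). Next I'll measure with masks and two views.

```bash
cat > h.py <<'E'
import cv2,numpy as np
from station import env
def ray(n,uv):
    c=env.calibration(n);K=np.array([[c['fx'],0,c['cx']],[0,c['fy'],c['cy']],[0,0,1]])
    p=cv2.undistortPoints(np.array(uv,float).reshape(-1,1,2),K,np.array([c['k1'],0,0,0]))[:,0]
    R=np.array(c['R']);t=np.array(c['t'])
    d=np.c_[p,np.ones(len(p))]@R
    return -R.T@t,d
def onplane(n,uv,z):
    o,d=ray(n,uv); return o+d*((z-o[2])/d[:,2])[:,None]
def tri(uvt,uvs):
    o1,d1=ray("top",uvt);o2,d2=ray("scene",uvs);out=[]
    for a,b in zip(d1,d2):
        s=np.linalg.lstsq(np.c_[a,-b],o2-o1,rcond=None)[0]
        p,q=o1+s[0]*a,o2+s[1]*b; out.append(np.r_[(p+q)/2,np.linalg.norm(p-q)])
    return np.array(out)
def proj(n,X):
    c=env.calibration(n);K=np.array([[c['fx'],0,c['cx']],[0,c['fy'],c['cy']],[0,0,1]])
    return cv2.projectPoints(np.array(X,float).reshape(-1,1,3),cv2.Rodrigues(np.array(c['R']))[0],np.array(c['t'],float),K,np.array([c['k1'],0,0,0.]))[0][:,0]
E
python3 - <<'E'
from h import *
np.set_printoptions(precision=4,suppress=True)
t=cv2.imread("pics/top0.png");s=cv2.imread("pics/scene0.png")
def cr(uv,x0,y0,f): return (np.array(uv,float)+.5)/f-.5+[x0,y0]
# block: light gray mask, top
hsv=cv2.cvtColor(t,cv2.COLOR_BGR2HSV)
m=((hsv[...,1]<45)&(hsv[...,2]>110)).astype(np.uint8)
m[:, :146]=0;m[:,214:]=0;m[:205]=0;m[:245][0:0]=0;m[240:]=0
cs=cv2.findContours(m,cv2.RETR_CCOMP,cv2.CHAIN_APPROX_NONE)
big=max(cs[0],key=cv2.contourArea); print("block rect",cv2.minAreaRect(big))
# slots weighted darkness
g=cv2.cvtColor(t,cv2.COLOR_BGR2GRAY).astype(float)
sl=[]
for u,v in cr([(255,166),(309,168),(363,171),(418,174),(472,176),(525,180)],115,195,6):
    u0,v0=int(round(u)),int(round(v)); w=np.clip(150-g[v0-5:v0+6,u0-3:u0+4],0,None)
    yy,xx=np.mgrid[v0-5:v0+6,u0-3:u0+4]; sl.append([(w*xx).sum()/w.sum(),(w*yy).sum()/w.sum()])
sl=np.array(sl);print("slots px",sl)
P=onplane("top",sl,.046);print(P); print("pitch",np.linalg.norm(np.diff(P[:,:2],axis=0),axis=1))
d=P[0]-P[5];print("slot mid",P.mean(0),"dir yaw",np.degrees(np.arctan2(d[1],d[0])))
# scene slots
ss=cr([(352,213),(327,237),(301,261),(270,287),(244,313),(215,340)],275,130,7)
T=tri(sl,ss);print("tri slots",T)
ssr=[]
gs=cv2.cvtColor(s,cv2.COLOR_BGR2GRAY).astype(float)
print("scene plane",onplane("scene",ss,.046).mean(0))
# rake ends
e=cr([(155,250),(578,150)],295,175,7); E=onplane("top",e,.062); print("rake ends",E,np.linalg.norm(E[0]-E[1]),"mid",E.mean(0))
d=E[0]-E[1];print("yaw",np.degrees(np.arctan2(d[1],d[0])))
es=cr([(300,78),(163,358)],210,225,6)
print(tri(e,es)); print("scene plane",onplane("scene",es,.062))
# predicted knob
k=cr([(104,152)],115,195,6); ks=cr([(424,58)],275,130,7); print("knob",tri(k,ks),onplane("top",k,.0985))
E
```

```text
block rect ((179.49607849121094, 223.0767364501953), (64.60740661621094, 16.030214309692383), 2.935673236846924)
slots px [[157.0006 222.2564]
 [165.8919 222.564 ]
 [174.8631 223.0342]
 [183.9583 223.5098]
 [192.9581 223.8836]
 [202.0707 224.4468]]
[[0.4818 0.3115 0.046 ]
 [0.4815 0.2857 0.046 ]
 [0.4807 0.2598 0.046 ]
 [0.48   0.2336 0.046 ]
 [0.4795 0.2078 0.046 ]
 [0.4785 0.1818 0.046 ]]
pitch [0.0258 0.0259 0.0262 0.0258 0.0261]
slot mid [0.4803 0.2467 0.046 ] dir yaw 88.54405727588886
tri slots [[0.4822 0.3125 0.0436 0.0005]
 [0.4821 0.2867 0.0438 0.001 ]
 [0.4816 0.2608 0.0443 0.0017]
 [0.4803 0.2342 0.0443 0.0006]
 [0.4803 0.2087 0.0443 0.0015]
 [0.4795 0.1828 0.0441 0.002 ]]
scene plane [0.4828 0.2453 0.046 ]
rake ends [[ 0.5233 -0.1386  0.062 ]
 [ 0.5669 -0.3071  0.062 ]] 0.17403868203254935 mid [ 0.5451 -0.2229  0.062 ]
yaw 104.51168397520371
[[ 0.5234 -0.1394  0.0571  0.0012]
 [ 0.5683 -0.3072  0.0588  0.0022]]
scene plane [[ 0.5262 -0.1446  0.062 ]
 [ 0.5712 -0.309   0.062 ]]
knob [[0.4852 0.3663 0.0997 0.0071]] [[0.4823 0.3646 0.0985]]
```

Gauge +y runs along 88.5°, so its yaw is −1.5°. The slot middle is at about (0.481, 0.247). The rake is at about (0.546, −0.224) with yaw 14.5°. I'll move to hover above the tang.

>>> carry_out --commands '[{"dx":0,"dy":0,"dz":5,"yaw":10},{"dx":3.2,"dy":4.9,"dz":5,"yaw":20},{"dx":6.4,"dy":9.8,"dz":5,"yaw":30},{"dx":9.6,"dy":14.7,"dz":5,"yaw":40},{"dx":12.8,"dy":19.6,"dz":5,"yaw":50}]' --gripper 100

```text
time: 0.72
eef_pos: [0.3717, -0.4853, 0.2875]
orientation: [-180.0, 0.0, -20.1]
ft_force: [0.8, -0.2, -0.2]
gripper_width: 0.0932
```

>>> carry_out --commands '[{"dx":3.2,"dy":4.9,"dz":0,"yaw":8},{"dx":6.4,"dy":9.8,"dz":0,"yaw":16},{"dx":9.6,"dy":14.7,"dz":0,"yaw":24},{"dx":12.8,"dy":19.6,"dz":0,"yaw":31},{"dx":16,"dy":24.5,"dz":0,"yaw":34.9}]'

```text
time: 1.35
eef_pos: [0.5316, -0.2406, 0.2875]
orientation: [-180.0, 0.0, 14.6]
ft_force: [0.4, -0.2, 0.5]
gripper_width: 0.093
```

>>> carry_out --commands '[{"dx":0.8,"dy":0.9,"dz":-2,"yaw":0},{"dx":1.5,"dy":1.8,"dz":-6,"yaw":0},{"dx":1.5,"dy":1.8,"dz":-9,"yaw":0},{"dx":1.5,"dy":1.8,"dz":-9,"yaw":0},{"dx":1.5,"dy":1.8,"dz":-9,"yaw":0}]'

```text
time: 1.98
eef_pos: [0.5464, -0.2242, 0.1985]
orientation: [180.0, -0.0, 14.5]
ft_force: [0.5, 1.1, 0.0]
gripper_width: 0.0927
```

```bash
python3 - <<'E'
from h import *
o=env.get_obs();print(o['time'],o['eef_pos'],o['orientation'],o['ft_force'])
t=env.camera("top");s=env.camera("scene");cv2.imwrite("pics/t1.png",t);cv2.imwrite("pics/s1.png",s)
a=cv2.resize(t[160:250,285:405],None,fx=4,fy=4,interpolation=cv2.INTER_CUBIC)
b=cv2.resize(s[180:315,180:300],None,fx=3,fy=3,interpolation=cv2.INTER_CUBIC)
H=max(a.shape[0],b.shape[0]);c=np.zeros((H,a.shape[1]+b.shape[1],3),np.uint8);c[:a.shape[0],:a.shape[1]]=a;c[:b.shape[0],a.shape[1]:]=b[:, :]
c=cv2.resize(c,None,fx=.9,fy=.9);cv2.imwrite("pics/c1.png",c);print(c.shape)
E
```

```text
1.975 [ 0.54640573 -0.22422363  0.19849406] [ 1.79978744e+02 -3.77826535e-02  1.44742732e+01] [0.48489491 1.06001268 0.01060046]
(364, 756, 3)
```

View pics/c1.png

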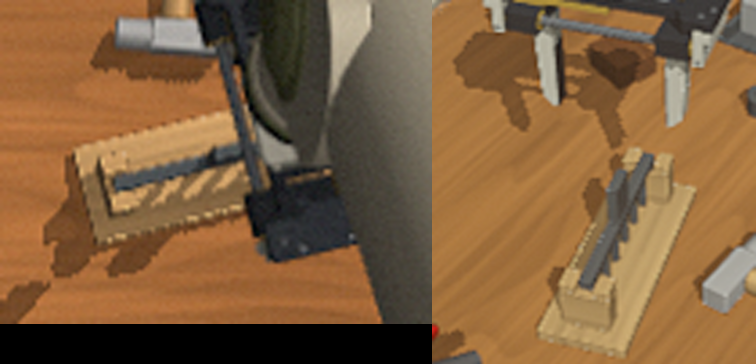

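The fingers straddle the tang in the scene view. The finger tips are at crop (550,100) and (675,120), and the tang is at (617,190). I'll descend and grip.

>>> carry_out --commands '[{"dz":-3},{"dz":-6},{"dz":-8.5},{"dz":-10.2},{"dz":-11.2}]'

```text
validation failed for argument at $.co...
```

>>> carry_out --commands '[{"dz":0},{"dz":0},{"dz":0},{"dz":0},{"dz":0}]' --gripper 0

```text
validation failed for argument at $.co...
```

>>> carry_out --commands '[{"dz":0},{"dz":0},{"dz":0},{"dz":0},{"dz":0}]'

```text
validation failed for argument at $.co...
```

>>> carry_out --commands '[{"dx":0,"dy":0,"dz":-3,"yaw":0},{"dx":0,"dy":0,"dz":-6,"yaw":0},{"dx":0,"dy":0,"dz":-8.5,"yaw":0},{"dx":0,"dy":0,"dz":-10.2,"yaw":0},{"dx":0,"dy":0,"dz":-11.2,"yaw":0}]'

```text
time: 2.7
eef_pos: [0.5463, -0.2243, 0.0855]
orientation: [180.0, -0.0, 14.5]
ft_force: [-0.1, 0.2, 0.7]
gripper_width: 0.0926
```

>>> carry_out --commands '[{"dx":0,"dy":0,"dz":0,"yaw":0},{"dx":0,"dy":0,"dz":0,"yaw":0},{"dx":0,"dy":0,"dz":0,"yaw":0},{"dx":0,"dy":0,"dz":0,"yaw":0},{"dx":0,"dy":0,"dz":0,"yaw":0}]' --gripper 0

```text
time: 3.32
eef_pos: [0.546, -0.2241, 0.0858]
orientation: [180.0, -0.0, 14.5]
ft_force: [-0.6, 0.9, -1.1]
gripper_width: 0.0478
```

>>> carry_out --commands '[{"dx":0,"dy":0,"dz":0,"yaw":0},{"dx":0,"dy":0,"dz":0,"yaw":0},{"dx":0,"dy":0,"dz":0,"yaw":0},{"dx":0,"dy":0,"dz":0,"yaw":0},{"dx":0,"dy":0,"dz":0,"yaw":0}]'

```text
time: 3.95
eef_pos: [0.5459, -0.2241, 0.0856]
orientation: [180.0, 0.0, 14.5]
ft_force: [0.5, 0.3, -1.3]
gripper_width: 0.0095
```

>>> carry_out --commands '[{"dx":0,"dy":0,"dz":0,"yaw":0},{"dx":0,"dy":0,"dz":0,"yaw":0},{"dx":0,"dy":0,"dz":0.5,"yaw":0},{"dx":0,"dy":0,"dz":1.5,"yaw":0},{"dx":0,"dy":0,"dz":3,"yaw":0}]'

```text
time: 4.58
eef_pos: [0.5459, -0.224, 0.1163]
orientation: [-180.0, 0.0, 14.5]
ft_force: [0.2, -0.8, -3.2]
gripper_width: 0.0099
```

>>> carry_out --commands '[{"dx":0,"dy":0,"dz":3,"yaw":0},{"dx":0,"dy":0,"dz":6,"yaw":0},{"dx":0,"dy":0,"dz":9,"yaw":0},{"dx":0,"dy":0,"dz":11,"yaw":0},{"dx":0,"dy":0,"dz":11,"yaw":0}]'

```text
time: 5.2
eef_pos: [0.5467, -0.2243, 0.2279]
orientation: [179.9, -0.2, 14.5]
ft_force: [0.5, -0.4, -4.1]
gripper_width: 0.0099
```

>>> carry_out --commands '[{"dx":-0.3,"dy":2,"dz":0,"yaw":-1},{"dx":-0.8,"dy":6,"dz":0,"yaw":-2},{"dx":-1.5,"dy":11,"dz":0,"yaw":-4},{"dx":-2.2,"dy":16,"dz":0,"yaw":-6},{"dx":-3,"dy":21,"dz":0,"yaw":-8}]'

```text
time: 5.82
eef_pos: [0.5152, -0.0126, 0.225]
orientation: [-180.0, 0.0, 6.4]
ft_force: [0.9, -0.2, -3.3]
gripper_width: 0.0101
```

>>> carry_out --commands '[{"dx":-0.7,"dy":5,"dz":0,"yaw":-2},{"dx":-1.4,"dy":10,"dz":0,"yaw":-4},{"dx":-2.1,"dy":15,"dz":0,"yaw":-6},{"dx":-2.8,"dy":20,"dz":0,"yaw":-7},{"dx":-3.3,"dy":23.5,"dz":0,"yaw":-8}]'

```text
time: 6.45
eef_pos: [0.4819, 0.2233, 0.2251]
orientation: [-180.0, 0.0, -1.4]
ft_force: [1.2, -0.2, -3.9]
gripper_width: 0.0101
```

>>> carry_out --commands '[{"dx":-0.2,"dy":1.6,"dz":0,"yaw":0},{"dx":-0.3,"dy":2.6,"dz":0,"yaw":0},{"dx":-0.3,"dy":2.6,"dz":-1,"yaw":0},{"dx":-0.3,"dy":2.6,"dz":-3,"yaw":0},{"dx":-0.3,"dy":2.6,"dz":-4,"yaw":0}]'

```text
time: 7.08
eef_pos: [0.4799, 0.245, 0.1842]
orientation: [179.9, 0.1, -1.6]
ft_force: [-0.9, -0.1, -3.4]
gripper_width: 0.0098
```

```bash
python3 - <<'E'
from h import *
o=env.get_obs();print(o['time'],o['eef_pos'],o['orientation'],o['ft_force'])
t=env.camera("top");s=env.camera("scene");cv2.imwrite("pics/t2.png",t);cv2.imwrite("pics/s2.png",s)
cv2.imwrite("pics/c2s.png",cv2.resize(s[70:210,250:390],None,fx=4,fy=4,interpolation=cv2.INTER_CUBIC))
cv2.imwrite("pics/c2t.png",cv2.resize(t[160:290,100:260],None,fx=4,fy=4,interpolation=cv2.INTER_CUBIC))
E
```

```text
7.075 [0.47989909 0.24498971 0.18418734] [ 1.79902984e+02  8.43289417e-02 -1.61923397e+00] [-0.90668737 -0.13681641 -3.39875719]
```

View pics/c2s.png

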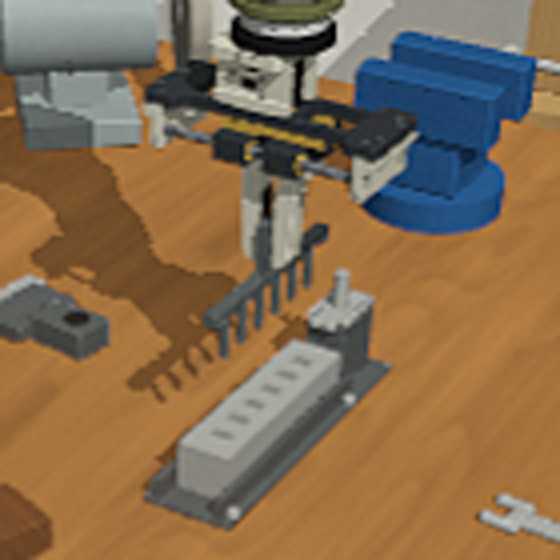

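View pics/c2t.png

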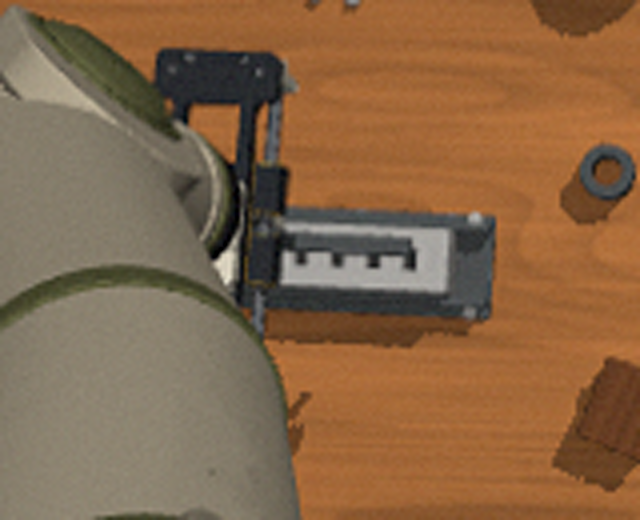

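The rake hangs level above the block: bar from (205,320) to (325,230) in the scene crop, slots at (222,435) to (302,360). I'll lower it to just above the block and compare tines with slots in the same view.

>>> carry_out --commands '[{"dx":0,"dy":0,"dz":-2,"yaw":0},{"dx":0,"dy":0,"dz":-4,"yaw":0},{"dx":0,"dy":0,"dz":-5.5,"yaw":0},{"dx":0,"dy":0,"dz":-6,"yaw":0},{"dx":0,"dy":0,"dz":-6,"yaw":0}]'

```text
time: 7.8
eef_pos: [0.4801, 0.247, 0.1257]
orientation: [180.0, 0.0, -1.5]
ft_force: [-0.4, -0.0, -3.2]
gripper_width: 0.0098
```

```bash
python3 - <<'E'
from h import *
o=env.get_obs();print(o['time'],o['eef_pos'],o['orientation'],o['ft_force'])
t=env.camera("top");s=env.camera("scene");cv2.imwrite("pics/t3.png",t);cv2.imwrite("pics/s3.png",s)
cv2.imwrite("pics/c3s.png",cv2.resize(s[120:205,280:360],None,fx=7,fy=7,interpolation=cv2.INTER_CUBIC))
cv2.imwrite("pics/c3t.png",cv2.resize(t[200:250,140:230],None,fx=8,fy=8,interpolation=cv2.INTER_CUBIC))
E
```

```text
7.8 [0.48010227 0.24696925 0.12568709] [ 1.79994042e+02  3.02730428e-03 -1.51614703e+00] [-0.37275927 -0.02734996 -3.18941777]
```

View pics/c3s.png

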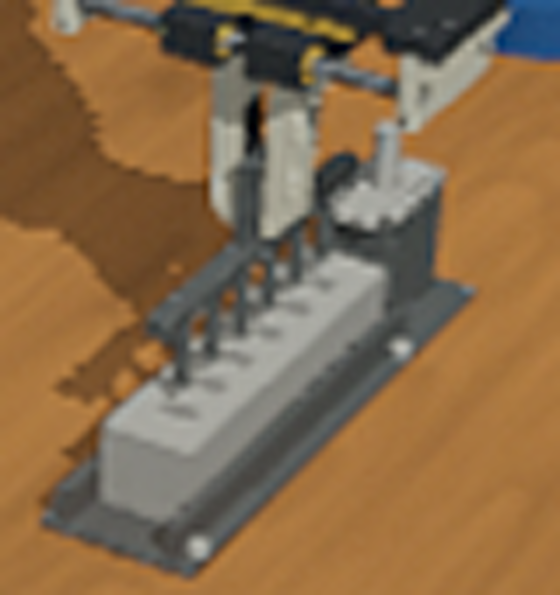

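View pics/c3t.png

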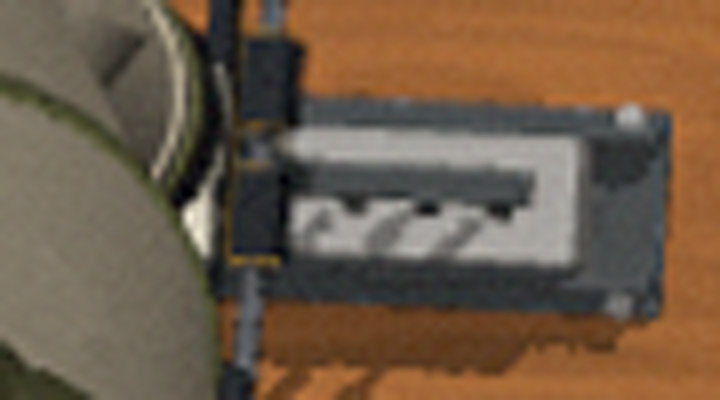

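The six tines hang about 10 mm above the block. In the scene crop the nearest tine tip is at about (175,390) and its slot at (182,411). In the top crop the bar's −y end is at (533,187).

```bash
python3 - <<'E'
from h import *
np.set_printoptions(precision=4,suppress=True)
def cr(uv,x0,y0,f): return (np.array(uv,float)+.5)/f-.5+[x0,y0]
yd=np.array([np.cos(np.radians(88.5)),np.sin(np.radians(88.5)),0])
t=cv2.imread("pics/t3.png");g=cv2.cvtColor(t,cv2.COLOR_BGR2GRAY)
print(g[218:228,194:214])
e=cr([(533,187)],140,200,8);E=onplane("top",e,.1022);print("bar end",e,E,"mid",E+.088*yd)
# tine tips in scene, tip z = .0562
tp=cr([(175,388),(209,358),(240,330)],280,120,7);T=onplane("scene",tp,.0562)
st=cr([(182,411),(212,384),(241,357)],280,120,7);S=onplane("scene",st,.046)
print(T,S,(T-S))
print("top slot ref",onplane("top",[[202.07,224.45]],.046))
# prediction of tine tips if rake at TCP
o=env.get_obs()['eef_pos'];
for z,k in ((.0562,-65),): print("pred tip px crop",(proj("scene",[np.r_[o[:2],z]+np.r_[yd[:2]*y/1000,0] for y in(-65,-39,-13)])-[280,120]+.5)*7-.5)
print("pred slot crop",(proj("scene",[np.r_[.4803,.2467,.046]+np.r_[yd[:2]*y/1000,0] for y in(-65,-39,-13)])-[280,120]+.5)*7-.5)
E
```

```text
[[165 167 163 166 162 170 166 169 170 166 166 170 164 168 166 170 165 164
  113  80]
 [165 167 168 170 166 166 167 166 167 165 166 164 163 165 164 162 166 169
  119  85]
 [131 124 146 149 149 147 140 138 163 170 171 168 166 164 165 164 163 169
  117  86]
 [ 86  85  94  98  98  99  95  91 108 108 110 125 125 161 165 168 167 173
  105  81]
 [ 75  75  76  73  74  72  77  77  78  76  75  89  94 158 163 159 165 170
   96  81]
 [ 80  76  77  74  77  76  76  76  76  77  70  70  93 155 161 163 163 169
   95  82]
 [ 82  76  73  77  77  80  79  79  78  77  73  63 118 159 161 164 166 155
   96  80]
 [ 64 108 123 115  88  84  74  49  44  49  64  64 120 159 158 167 169 150
   92  79]
 [ 54 139 161 160 156 157 115  45  36  36 135 155 156 166 166 164 170 150
   93  81]
 [153 165 165 141 125 128 133 128  97  91 159 168 165 165 162 163 166 150
   95  80]]
bar end [[206.1875 222.9375]] [[0.4784 0.1592 0.1022]] mid [[0.4807 0.2471 0.1022]]
[[0.4784 0.1812 0.0562]
 [0.4795 0.2107 0.0562]
 [0.4802 0.2387 0.0562]] [[0.4827 0.1807 0.046 ]
 [0.4835 0.2069 0.046 ]
 [0.484  0.2335 0.046 ]] [[-0.0042  0.0006  0.0102]
 [-0.004   0.0038  0.0102]
 [-0.0038  0.0052  0.0102]]
top slot ref [[0.4785 0.1818 0.046 ]]
pred tip px crop [[176.3132 387.1384]
 [205.8674 360.4533]
 [234.7244 334.3984]]
pred slot crop [[175.0001 407.2727]
 [204.4535 380.4537]
 [233.2149 354.2652]]
```

```bash
python3 - <<'E'
from h import *
np.set_printoptions(precision=4,suppress=True)
def cr(uv,x0,y0,f): return (np.array(uv,float)+.5)/f-.5+[x0,y0]
C=onplane("scene",cr([(138,352),(228,380),(420,195),(343,175)],275,130,7),.046);print(C,C.mean(0))
C=onplane("top",cr([(203,117),(195,208),(580,229),(583,134)],115,195,6),.046);print(C,C.mean(0))
E
```

```text
[[0.4575 0.1551 0.046 ]
 [0.5014 0.1561 0.046 ]
 [0.5039 0.3403 0.046 ]
 [0.4648 0.338  0.046 ]] [0.4819 0.2474 0.046 ]
[[0.5046 0.3379 0.046 ]
 [0.4612 0.3392 0.046 ]
 [0.4557 0.1548 0.046 ]
 [0.5004 0.1552 0.046 ]] [0.4805 0.2468 0.046 ]
```

The block outline puts its centre at (0.4805–0.482, 0.247), which agrees with the slots. I'll feel downward from here.

>>> carry_out --commands '[{"dx":0.1,"dy":0,"dz":-0.5,"yaw":0},{"dx":0.1,"dy":0,"dz":-0.8,"yaw":0},{"dx":0.1,"dy":0,"dz":-0.95,"yaw":0},{"dx":0.1,"dy":0,"dz":-1.05,"yaw":0},{"dx":0.1,"dy":0,"dz":-1.1,"yaw":0}]'

```text
time: 8.52
eef_pos: [0.4811, 0.247, 0.1151]
orientation: [180.0, -0.0, -1.5]
ft_force: [-2.1, -1.6, 6.5]
gripper_width: 0.0097
```

>>> carry_out --commands '[{"dx":0,"dy":0,"dz":-0.04,"yaw":0},{"dx":0,"dy":0,"dz":-0.08,"yaw":0},{"dx":0,"dy":0,"dz":-0.12,"yaw":0},{"dx":0,"dy":0,"dz":-0.16,"yaw":0},{"dx":0,"dy":0,"dz":-0.2,"yaw":0}]'

```text
time: 9.15
eef_pos: [0.4809, 0.2465, 0.1124]
orientation: [180.0, 0.0, -1.5]
ft_force: [0.1, -3.4, -1.4]
gripper_width: 0.0099
```

Contact eased and the tips sank about 3 mm with a −y push, so they are entering the slots. I'll ease toward −y and continue.

>>> carry_out --commands '[{"dx":0,"dy":-0.04,"dz":-0.1,"yaw":0},{"dx":0,"dy":-0.06,"dz":-0.2,"yaw":0},{"dx":0,"dy":-0.06,"dz":-0.3,"yaw":0},{"dx":0,"dy":-0.06,"dz":-0.4,"yaw":0},{"dx":0,"dy":-0.06,"dz":-0.5,"yaw":0}]'

```text
time: 9.78
eef_pos: [0.481, 0.2463, 0.1075]
orientation: [180.0, 0.0, -1.5]
ft_force: [-0.3, -2.5, -2.2]
gripper_width: 0.0096
```

>>> carry_out --commands '[{"dx":0,"dy":-0.03,"dz":-0.2,"yaw":0},{"dx":0,"dy":-0.03,"dz":-0.4,"yaw":0},{"dx":0,"dy":-0.03,"dz":-0.6,"yaw":0},{"dx":0,"dy":-0.03,"dz":-0.8,"yaw":0},{"dx":0,"dy":-0.03,"dz":-1.0,"yaw":0}]'

```text
time: 10.4
eef_pos: [0.481, 0.2462, 0.0975]
orientation: [-180.0, -0.0, -1.5]
ft_force: [0.5, -0.0, -3.3]
gripper_width: 0.01
```

>>> carry_out --commands '[{"dx":0,"dy":0,"dz":-0.3,"yaw":0},{"dx":0,"dy":0,"dz":-0.6,"yaw":0},{"dx":0,"dy":0,"dz":-0.8,"yaw":0},{"dx":0,"dy":0,"dz":-1.0,"yaw":0},{"dx":0,"dy":0,"dz":-1.1,"yaw":0}]'

```text
time: 11.02
eef_pos: [0.481, 0.2461, 0.0865]
orientation: [180.0, 0.0, -1.5]
ft_force: [0.3, -0.3, -3.6]
gripper_width: 0.0098
```

Free-running now. I expect it to seat at z ≈ 0.0815, so I'll take fine steps.

>>> carry_out --commands '[{"dx":0,"dy":0,"dz":-0.1,"yaw":0},{"dx":0,"dy":0,"dz":-0.2,"yaw":0},{"dx":0,"dy":0,"dz":-0.3,"yaw":0},{"dx":0,"dy":0,"dz":-0.37,"yaw":0},{"dx":0,"dy":0,"dz":-0.42,"yaw":0}]'

```text
time: 11.65
eef_pos: [0.481, 0.246, 0.0824]
orientation: [180.0, -0.0, -1.5]
ft_force: [-0.7, -0.1, -3.5]
gripper_width: 0.0101
```

>>> carry_out --commands '[{"dx":0,"dy":0,"dz":-0.03,"yaw":0},{"dx":0,"dy":0,"dz":-0.06,"yaw":0},{"dx":0,"dy":0,"dz":-0.08,"yaw":0},{"dx":0,"dy":0,"dz":-0.1,"yaw":0},{"dx":0,"dy":0,"dz":-0.1,"yaw":0}]'

```text
time: 12.28
eef_pos: [0.481, 0.246, 0.0816]
orientation: [180.0, -0.0, -1.5]
ft_force: [-1.4, 0.4, -1.1]
gripper_width: 0.01
```

>>> carry_out --commands '[{"dx":0,"dy":0,"dz":-0.02,"yaw":0},{"dx":0,"dy":0,"dz":-0.03,"yaw":0},{"dx":0,"dy":0,"dz":-0.03,"yaw":0},{"dx":0,"dy":0,"dz":-0.03,"yaw":0},{"dx":0,"dy":0,"dz":-0.03,"yaw":0}]'

```text
time: 12.9
eef_pos: [0.481, 0.246, 0.0815]
orientation: [180.0, -0.0, -1.5]
ft_force: [-1.2, -0.9, 6.1]
gripper_width: 0.0101
```

```bash
python3 - <<'E'
from h import *
o=env.get_obs();print(o['time'],o['eef_pos'],o['ft_force'])
t=env.camera("top");s=env.camera("scene");cv2.imwrite("pics/t4.png",t);cv2.imwrite("pics/s4.png",s)
cv2.imwrite("pics/c4s.png",cv2.resize(s[120:205,280:360],None,fx=7,fy=7,interpolation=cv2.INTER_CUBIC))
E
```

```text
12.9 [0.48100376 0.24602395 0.08152086] [-1.2085217  -0.85802771  6.08676985]
```

View pics/c4s.png

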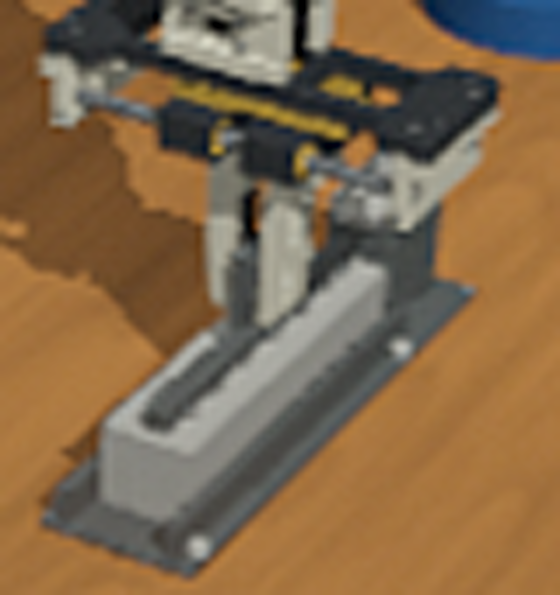

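The bar lies flat on the block (crop (155,420) to (330,270)) at the expected height with a 6–9 N press. I'll release, rise, and take a clear look at the knob.

>>> carry_out --commands '[{"dx":0,"dy":0,"dz":0,"yaw":0},{"dx":0,"dy":0,"dz":0,"yaw":0},{"dx":0,"dy":0,"dz":0,"yaw":0},{"dx":0,"dy":0,"dz":0,"yaw":0},{"dx":0,"dy":0,"dz":0,"yaw":0}]' --gripper 70

```text
time: 13.62
eef_pos: [0.481, 0.246, 0.0811]
orientation: [180.0, 0.0, -1.5]
ft_force: [-0.6, 0.0, 0.3]
gripper_width: 0.0554
```

>>> carry_out --commands '[{"dx":0,"dy":0,"dz":0.5,"yaw":0},{"dx":0,"dy":0,"dz":2,"yaw":0},{"dx":0,"dy":0,"dz":5,"yaw":0},{"dx":0,"dy":0,"dz":8,"yaw":0},{"dx":0,"dy":0,"dz":10,"yaw":0}]'

```text
time: 14.25
eef_pos: [0.4813, 0.2463, 0.1836]
orientation: [-179.9, -0.1, -1.5]
ft_force: [1.1, 0.1, 0.5]
gripper_width: 0.0652
```

>>> carry_out --commands '[{"dx":0,"dy":-4,"dz":4,"yaw":0},{"dx":0,"dy":-8,"dz":8,"yaw":0},{"dx":0,"dy":-12,"dz":8,"yaw":0},{"dx":0,"dy":-14,"dz":8,"yaw":0},{"dx":0,"dy":-14,"dz":8,"yaw":0}]'

```text
time: 14.88
eef_pos: [0.4809, 0.1046, 0.2621]
orientation: [180.0, -0.1, -1.7]
ft_force: [-0.0, 0.3, 0.2]
gripper_width: 0.0651
```

```bash
python3 - <<'E'
from h import *
o=env.get_obs();print(o['time'],o['eef_pos'],o['ft_force'])
t=env.camera("top");s=env.camera("scene");cv2.imwrite("pics/t5.png",t);cv2.imwrite("pics/s5.png",s)
a=cv2.resize(s[125:205,275:355],None,fx=6,fy=6,interpolation=cv2.INTER_CUBIC)
b=cv2.resize(t[200:250,115:235],None,fx=6,fy=6,interpolation=cv2.INTER_CUBIC)
cv2.imwrite("pics/c5s.png",a);cv2.imwrite("pics/c5t.png",b)
E
```

```text
14.875 [0.48090062 0.10461305 0.26212119] [-0.01171466  0.27287193  0.24689524]
```

View pics/c5s.png

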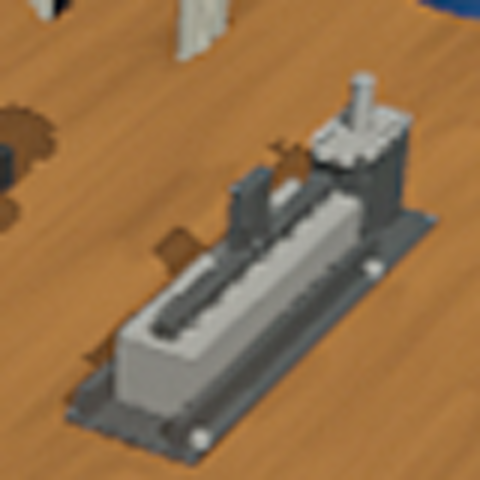

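View pics/c5t.png

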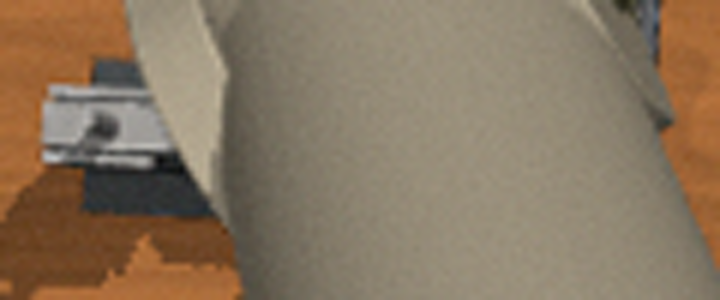

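The rake sits flat on the block and the bolt is still withdrawn, with the knob top at scene crop (363,80). The knob's triangulation gap was 7 mm, so I'll measure it again.

```bash
python3 - <<'E'
from h import *
np.set_printoptions(precision=4,suppress=True)
t=cv2.imread("pics/top0.png");s=cv2.imread("pics/s5.png")
f=16
a=cv2.resize(t[208:233,118:150],None,fx=f,fy=f,interpolation=cv2.INTER_CUBIC)
b=cv2.resize(s[130:165,322:347],None,fx=f,fy=f,interpolation=cv2.INTER_CUBIC)
for y,c in((.358,(0,0,255)),(.364,(0,255,0)),(.370,(255,0,0))):
    x=.481+.026*(y-.247)
    for n,im,o in(("top",a,(118,208)),("scene",b,(322,130))):
        p=((proj(n,[[x,y,.0665],[x,y,.0985]])-o+.5)*f-.5).round().astype(int)
        cv2.line(im,p[0].tolist(),p[1].tolist(),c,1)
H=max(a.shape[0],b.shape[0]);c=np.zeros((H,a.shape[1]+b.shape[1],3),np.uint8);c[:a.shape[0],:a.shape[1]]=a;c[:b.shape[0],a.shape[1]:]=b
c=c[:600,:];c=cv2.resize(c,None,fx=.85,fy=.85);cv2.imwrite("pics/c6.png",c);print(c.shape)
E
```

```text
(476, 775, 3)
```

View pics/c6.png

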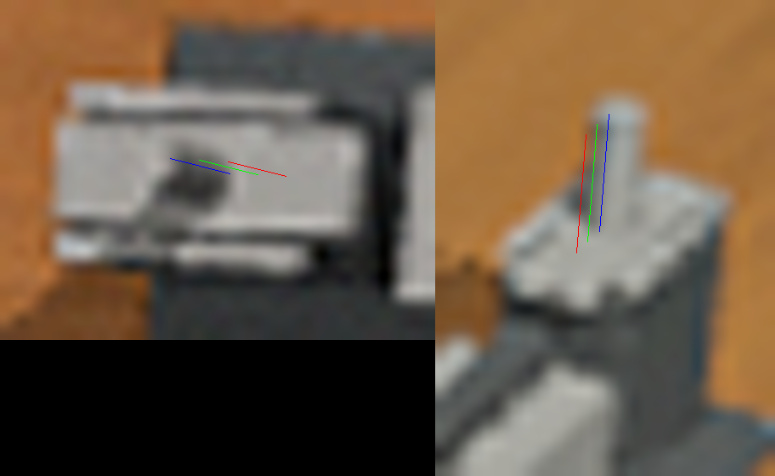

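In both views the blue line (knob axis at y ≈ 0.370) fits best: top crop from (230,173) to (170,158), scene crop about (615,100) to (610,230). So the knob is at about (0.484, 0.370).

>>> carry_out --commands '[{"dx":0.1,"dy":5,"dz":0,"yaw":0},{"dx":0.2,"dy":10,"dz":0,"yaw":0},{"dx":0.2,"dy":15,"dz":0,"yaw":0},{"dx":0.3,"dy":20,"dz":0,"yaw":0},{"dx":0.3,"dy":25,"dz":0,"yaw":0}]'

```text
time: 15.6
eef_pos: [0.483, 0.3594, 0.2611]
orientation: [-180.0, 0.0, -1.4]
ft_force: [1.0, 0.1, 0.6]
gripper_width: 0.0654
```

>>> carry_out --commands '[{"dx":0,"dy":1.4,"dz":-2,"yaw":0},{"dx":0,"dy":1.4,"dz":-6,"yaw":0},{"dx":0,"dy":1.4,"dz":-10,"yaw":0},{"dx":0,"dy":1.4,"dz":-12,"yaw":0},{"dx":0,"dy":1.4,"dz":-12,"yaw":0}]'

```text
time: 16.23
eef_pos: [0.4826, 0.3694, 0.1391]
orientation: [179.8, 0.2, -1.5]
ft_force: [0.4, 0.6, -0.3]
gripper_width: 0.0652
```

```bash
python3 - <<'E'
from h import *
np.set_printoptions(precision=4,suppress=True)
def cr(uv,x0,y0,f): return (np.array(uv,float)+.5)/f-.5+[x0,y0]
B=onplane("top",cr([(92,92),(83,240),(643,266),(653,116)],115,195,6),.006);print(B,B.mean(0)) 
o=env.get_obs();print(o['time'],o['eef_pos'],o['ft_force'])
s=env.camera("scene");cv2.imwrite("pics/c7.png",cv2.resize(s[95:205,275:375],None,fx=5,fy=5,interpolation=cv2.INTER_CUBIC))
E
```

```text
[[0.5199 0.4092 0.006 ]
 [0.4466 0.409  0.006 ]
 [0.4408 0.1307 0.006 ]
 [0.5138 0.1286 0.006 ]] [0.4803 0.2694 0.006 ]
16.225 [0.4826 0.3694 0.1391] [ 0.376   0.558  -0.3375]
```

View pics/c7.png

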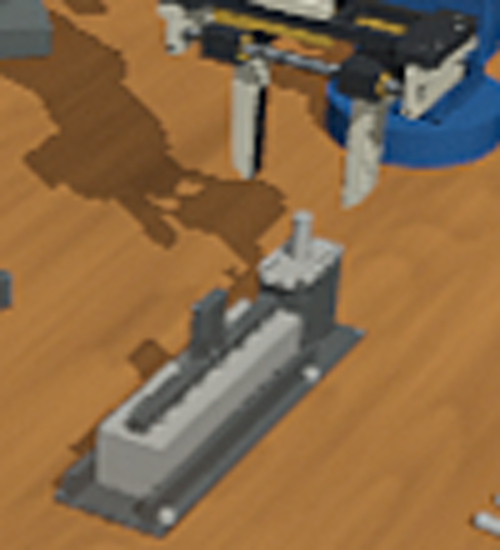

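The fingers straddle the knob at crop (302,225). The gauge base outline puts the origin at y ≈ 0.2394. That gives the knob fully across at y ≈ 0.331, and a start consistent with 0.370.

>>> carry_out --commands '[{"dx":0.1,"dy":0.1,"dz":-1.5,"yaw":0},{"dx":0.1,"dy":0.1,"dz":-3,"yaw":0},{"dx":0.1,"dy":0.1,"dz":-4.2,"yaw":0},{"dx":0.1,"dy":0.1,"dz":-4.8,"yaw":0},{"dx":0.1,"dy":0.1,"dz":-4.8,"yaw":0}]'

```text
time: 16.9
eef_pos: [0.4848, 0.3709, 0.0926]
orientation: [180.0, 0.0, -1.5]
ft_force: [-0.4, 0.4, 0.0]
gripper_width: 0.0649
```

>>> carry_out --commands '[{"dx":0,"dy":0,"dz":0,"yaw":0},{"dx":0,"dy":0,"dz":0,"yaw":0},{"dx":0,"dy":0,"dz":0,"yaw":0},{"dx":0,"dy":0,"dz":0,"yaw":0},{"dx":0,"dy":0,"dz":0,"yaw":0}]' --gripper 0

```text
time: 17.52
eef_pos: [0.485, 0.3711, 0.0932]
orientation: [-180.0, -0.0, -1.5]
ft_force: [0.9, -0.1, -0.5]
gripper_width: 0.0201
```

>>> carry_out --commands '[{"dx":0,"dy":0,"dz":0,"yaw":0},{"dx":0,"dy":0,"dz":0,"yaw":0},{"dx":0,"dy":0,"dz":0,"yaw":0},{"dx":0,"dy":0,"dz":0,"yaw":0},{"dx":0,"dy":0,"dz":0,"yaw":0}]'

```text
time: 18.15
eef_pos: [0.4833, 0.3711, 0.0931]
orientation: [180.0, 0.1, -1.5]
ft_force: [-6.2, 0.1, 4.1]
gripper_width: 0.0113
```

Pinched. Side load is −6 N in x, so the true knob x is about 0.483. I'll ease that off and slide.

>>> carry_out --commands '[{"dx":-0.1,"dy":0,"dz":0,"yaw":0},{"dx":-0.18,"dy":-0.3,"dz":0,"yaw":0},{"dx":-0.19,"dy":-0.6,"dz":0,"yaw":0},{"dx":-0.2,"dy":-1.0,"dz":0,"yaw":0},{"dx":-0.2,"dy":-1.0,"dz":0,"yaw":0}]'

```text
time: 18.77
eef_pos: [0.4829, 0.3602, 0.0931]
orientation: [179.9, 0.0, -1.5]
ft_force: [-1.5, -0.3, 2.5]
gripper_width: 0.0111
```

>>> carry_out --commands '[{"dx":-0.02,"dy":-0.5,"dz":0,"yaw":0},{"dx":-0.03,"dy":-1.0,"dz":0,"yaw":0},{"dx":-0.04,"dy":-1.5,"dz":0,"yaw":0},{"dx":-0.06,"dy":-2.0,"dz":0,"yaw":0},{"dx":-0.06,"dy":-2.3,"dz":0,"yaw":0}]'

```text
time: 19.4
eef_pos: [0.4824, 0.3375, 0.0931]
orientation: [180.0, 0.0, -1.5]
ft_force: [-1.7, 0.9, 0.4]
gripper_width: 0.0115
```

```bash
python3 - <<'E'
from h import *
o=env.get_obs();print(o['time'],o['eef_pos'],o['ft_force'])
s=env.camera("scene");cv2.imwrite("pics/c8.png",cv2.resize(s[105:205,275:375],None,fx=5,fy=5,interpolation=cv2.INTER_CUBIC))
E
```

```text
19.4 [0.48236843 0.33754816 0.09312974] [-1.7282394   0.93415658  0.4015268 ]
```

View pics/c8.png

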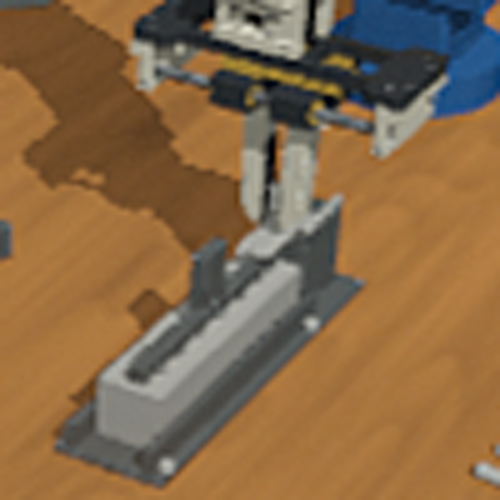

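The bolt's tongue is moving over the bar's end at crop (265,240). I'll continue in small steps until I feel the stop.

>>> carry_out --commands '[{"dx":0,"dy":-0.1,"dz":0,"yaw":0},{"dx":0,"dy":-0.2,"dz":0,"yaw":0},{"dx":-0.01,"dy":-0.3,"dz":0,"yaw":0},{"dx":-0.01,"dy":-0.4,"dz":0,"yaw":0},{"dx":-0.01,"dy":-0.45,"dz":0,"yaw":0}]'

```text
time: 20.08
eef_pos: [0.4823, 0.3335, 0.0931]
orientation: [180.0, 0.0, -1.5]
ft_force: [-2.7, 1.6, -0.2]
gripper_width: 0.0116
```

>>> carry_out --commands '[{"dx":0,"dy":-0.05,"dz":0,"yaw":0},{"dx":0,"dy":-0.1,"dz":0,"yaw":0},{"dx":0,"dy":-0.15,"dz":0,"yaw":0},{"dx":0,"dy":-0.2,"dz":0,"yaw":0},{"dx":0,"dy":-0.2,"dz":0,"yaw":0}]'

```text
time: 20.7
eef_pos: [0.4822, 0.3314, 0.0931]
orientation: [180.0, 0.0, -1.5]
ft_force: [-2.5, 1.9, 0.2]
gripper_width: 0.0114
```

>>> carry_out --commands '[{"dx":0,"dy":-0.05,"dz":0,"yaw":0},{"dx":0,"dy":-0.1,"dz":0,"yaw":0},{"dx":0,"dy":-0.15,"dz":0,"yaw":0},{"dx":0,"dy":-0.15,"dz":0,"yaw":0},{"dx":0,"dy":-0.15,"dz":0,"yaw":0}]'

```text
time: 21.32
eef_pos: [0.4822, 0.3299, 0.0931]
orientation: [180.0, 0.0, -1.5]
ft_force: [-3.3, 0.4, -0.2]
gripper_width: 0.0111
```

>>> carry_out --commands '[{"dx":-0.02,"dy":-0.05,"dz":0,"yaw":0},{"dx":-0.03,"dy":-0.1,"dz":0,"yaw":0},{"dx":-0.03,"dy":-0.15,"dz":0,"yaw":0},{"dx":-0.03,"dy":-0.2,"dz":0,"yaw":0},{"dx":-0.03,"dy":-0.2,"dz":0,"yaw":0}]'

```text
time: 21.95
eef_pos: [0.4821, 0.3279, 0.0931]
orientation: [180.0, -0.0, -1.5]
ft_force: [-1.2, 1.4, -0.1]
gripper_width: 0.0115
```

>>> carry_out --commands '[{"dx":0,"dy":-0.05,"dz":0,"yaw":0},{"dx":0,"dy":-0.1,"dz":0,"yaw":0},{"dx":0,"dy":-0.15,"dz":0,"yaw":0},{"dx":0,"dy":-0.2,"dz":0,"yaw":0},{"dx":0,"dy":-0.2,"dz":0,"yaw":0}]'

```text
time: 22.58
eef_pos: [0.4821, 0.3272, 0.0932]
orientation: [-179.9, -0.0, -1.5]
ft_force: [-1.4, 5.7, -3.8]
gripper_width: 0.011
```

>>> carry_out --commands '[{"dx":0,"dy":-0.05,"dz":0,"yaw":0},{"dx":0,"dy":-0.08,"dz":0,"yaw":0},{"dx":0,"dy":-0.08,"dz":0,"yaw":0},{"dx":0,"dy":-0.08,"dz":0,"yaw":0},{"dx":0,"dy":-0.08,"dz":0,"yaw":0}]'

```text
time: 23.2
eef_pos: [0.4821, 0.3271, 0.0932]
orientation: [-179.8, -0.0, -1.5]
ft_force: [-0.8, 7.6, -5.4]
gripper_width: 0.0114
```

A firm stop: the TCP doesn't advance, the force is rising, and total travel is 44 mm. I'll release without pulling back.

>>> carry_out --commands '[{"dx":0,"dy":0,"dz":0,"yaw":0},{"dx":0,"dy":0,"dz":0,"yaw":0},{"dx":0,"dy":0,"dz":0,"yaw":0},{"dx":0,"dy":0,"dz":0,"yaw":0},{"dx":0,"dy":0,"dz":0,"yaw":0}]' --gripper 70

```text
time: 23.82
eef_pos: [0.482, 0.3251, 0.0932]
orientation: [180.0, -0.0, -1.5]
ft_force: [-0.3, 0.4, -0.8]
gripper_width: 0.0567
```

>>> carry_out --commands '[{"dx":0,"dy":0,"dz":1,"yaw":0},{"dx":0,"dy":0,"dz":4,"yaw":0},{"dx":0,"dy":0,"dz":8,"yaw":0},{"dx":0,"dy":0,"dz":12,"yaw":0},{"dx":0,"dy":0,"dz":16,"yaw":0}]'

```text
time: 24.45
eef_pos: [0.4818, 0.3251, 0.2552]
orientation: [-180.0, -0.0, -1.5]
ft_force: [1.5, 0.2, -0.3]
gripper_width: 0.0652
```

>>> carry_out --commands '[{"dx":0,"dy":-5,"dz":2,"yaw":0},{"dx":0,"dy":-10,"dz":4,"yaw":0},{"dx":0,"dy":-15,"dz":4,"yaw":0},{"dx":0,"dy":-20,"dz":4,"yaw":0},{"dx":0,"dy":-25,"dz":4,"yaw":0}]'

```text
time: 25.08
eef_pos: [0.4817, 0.0737, 0.294]
orientation: [180.0, -0.1, -1.5]
ft_force: [0.6, -0.1, 0.7]
gripper_width: 0.0653
```

>>> carry_out --commands '[{"dx":0,"dy":-5,"dz":0,"yaw":0},{"dx":0,"dy":-10,"dz":0,"yaw":0},{"dx":0,"dy":-15,"dz":0,"yaw":0},{"dx":0,"dy":-18,"dz":0,"yaw":0},{"dx":0,"dy":-18,"dz":0,"yaw":0}]'

```text
time: 25.7
eef_pos: [0.4816, -0.1069, 0.2936]
orientation: [180.0, -0.0, -1.7]
ft_force: [0.1, 1.9, 0.2]
gripper_width: 0.0652
```

```bash
python3 - <<'E'
from h import *
o=env.get_obs();print(o['time'],o['eef_pos'],o['ft_force'])
s=env.camera("scene");t=env.camera("top");cv2.imwrite("pics/s9.png",s);cv2.imwrite("pics/t9.png",t)
cv2.imwrite("pics/c9s.png",cv2.resize(s[120:205,275:360],None,fx=6,fy=6,interpolation=cv2.INTER_CUBIC))
cv2.imwrite("pics/c9t.png",cv2.resize(t[195:255,115:235],None,fx=6,fy=6,interpolation=cv2.INTER_CUBIC))
E
```

```text
25.7 [ 0.48156909 -0.10693623  0.29358102] [0.06158758 1.87695231 0.23680877]
```

View pics/c9s.png

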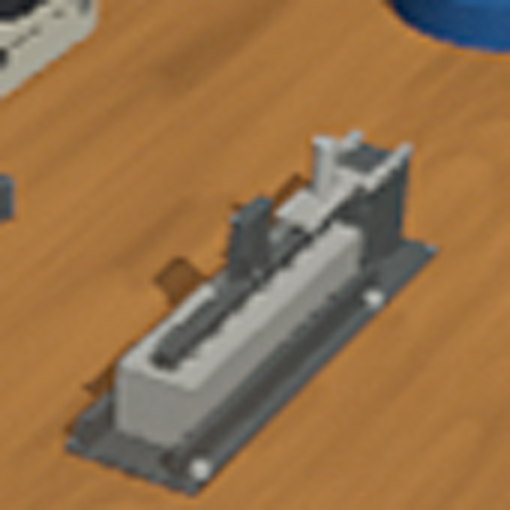

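View pics/c9t.png

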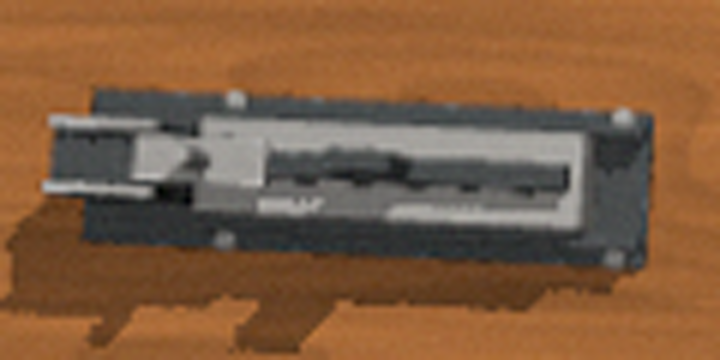

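View pics/s9.png

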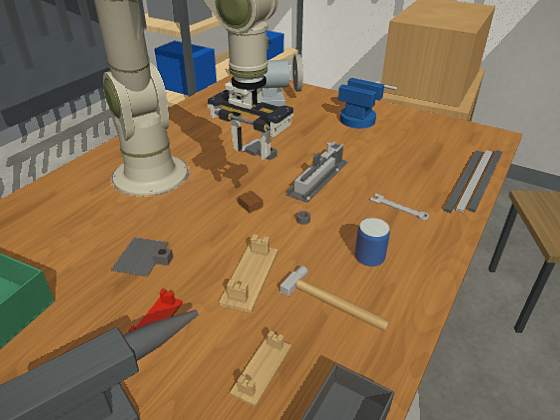

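Final views: the bar lies flat on the block in the top crop, (267,165) to (570,180). The tongue covers the bar's +y end, with its tip at (267,160), and the gripper is clear. The bystanders sit at the same pixels as at the start. I'll hand it in.

```bash
python3 - <<'E'
from h import *
a=cv2.imread("pics/s9.png");b=cv2.imread("pics/scene0.png")
d=cv2.absdiff(a,b).max(2)
for n,(x,y,w,h) in dict(collar=(295,208,18,18),hammer=(278,265,112,66),wrench=(368,192,62,30),hoe=(108,235,66,42),tin=(352,216,40,52),wedge=(236,190,30,24)).items(): print(n,d[y:y+h,x:x+w].mean().round(1))
print(env.sign_off())
E
```

```text
collar 2.3
hammer 2.4
wrench 2.4
hoe 2.3
tin 2.4
wedge 2.4
the job is handed in; nothing more can be done
None
```

I seated the rake in the gauge block and slid the bolt fully across over the end of its bar. The job is handed in at about 26 s of the 72 s allowed.

- **Rake:** I took it from the larger wooden stand by its tang. It touched the block at 6.5 N, then dropped into the slots after I eased it about 0.5–1 mm in y. It seated with the tool at z = 0.0815 m, the predicted height. The measured forces were at most about 7 N while seating.
- **Bolt:** I pinched the knob and slid it 44 mm until it hit a firm stop at 7.6 N, then let go without pulling back. The last pictures show the bar flat on the block, the tongue over its +y end and the gripper clear.
- **Other things:** The collar, hammer, wrench, hoe, tin and wedge showed no change from the first picture. I didn't compare the axe head numerically because the gripper was in front of it in the last view. The arm never went down near it.

Some measurements disagreed:
- **Views:** The two cameras differed by 2–4 mm in x and height, within or near their calibration error.
- **Knob:** My first triangulation of it was poor, with a 7 mm gap, so I measured it again.
- **Bolt end position:** The stop came with the tool 4 mm past the knob position I expected from the base outline. I put this down to the knob sitting off-centre in the pads. I judged full travel by the felt stop and by how far the tongue moved in the top view, about 40–42 mm.

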